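Bring the large earring card round to the front of the revolving stand and point it out

ROBOT

A 7-joint arm with a two-finger parallel gripper is mounted at the origin on a cart in front of the work surface, level with it; the furniture and walls round the work are solid. World frame = base frame: x ahead of the robot, y to its left, z up, the work surface at z = 0. Lengths are in m, angles in rad, forces in N, time in s.
With the tool pointing down it reaches from about 0.4 to 0.85 m from the base axis. Payload 6.9 kg.
Tool frame: the origin (TCP) lies between the finger pads, 19 mm behind the fingertips; this is the grasp point; z points along the fingers, y is the line along which they close (so a half turn about z gives the same grasp; the last joint's range is limited). The gripper opens to 85 mm and grips with 20 to 120 N. Pads are 22 mm wide; open, the fingers measure 114 mm over their backs; the gripper's body (76 mm by 85 mm) begins 54 mm behind the grasp point. The pads swing forward as they close: fully open they stand 13 mm farther back than shut.
Start: joints at [1.413, 0.507, -0.238, 1.5, 0.126, 1.149, -0.155], TCP at [0.163, -0.603, 0.25] pointing down, gripper open.
Joint ranges: [-3.08, 3.08], [-0.24, 2.05], [-1.43, 1.35], [0, 2.5], [-1.52, 4.66], [0.17, 1.96], [-2.89, 2.89]. Speed limits (rad/s): [2.39, 2.39, 3.14, 3.14, 3.14, 3.14, 3.14].

INTERFACE

Orientations are given as a rotation vector (axis times angle).
In Python, from rig import ctrl, optics gives the robot as it stands.
- The arm moves only by the tool apply_moves, never from a script. Its argument "moves" is a list of rows, each a list of 7 numbers: the shift along the world's x, y, z in mm, then the turn, a rotation vector about the world's x, y, z in rad, then the closure, from 0 (fully open) to 1 (shut). A call has 1 to 12 rows; each row shifts and turns the commanded pose from where the row before left it; what a row does not reach is not made up. A row lasts 1/12 s, in which the tool goes at most 41.7 mm and 7.16 degrees, less where a joint would pass 70% of its speed; a pose out of reach is approached as far as the arm can. A call is refused whole if a number of a shift passes 41.7 or a number of a turn 0.125, either way. A call with a gripper value outside its range is refused whole. The fingers move at their own pace and stop on an object; the grip force is fixed at half the most. Time passes only in rows, so rows that do not move let the fingers close. It gives the time, the measured TCP pose, the force, the opening and the grip force at its end, in the units of the state.
- ctrl.observe(): the state, without advancing time (a new reading comes with each control period).
- optics.read_camera(name): name is "scene" or "top" or "wrist"; returns the picture (400x640x3 uint8, red, green, blue); there is no depth.
- optics.camera_params(name): a dict with "intrinsics" (3x3 intrinsics, pixels), "eye" and "attitude" of the camera in the world; the wrist camera has in their place "mount" (4x4, takes a point from camera to tool coordinates, whose origin is the TCP and whose axes are the flange's). Camera axes: x right, y down, z forward; pixel columns grow to the right and rows downward; lengths in m; the calibration is good to about 2 mm. A picture is of the moment at which its call begins: read the wrist's pose just before it. camera_params takes no time and is no camera call.
- ctrl.finish_job(): hands the job in; it is judged then, once.
The state is a dict: "time_s": time; "qpos": joint angles; "joint_vel": joint speeds; "effort": joint torques, N m; "eef_pos": TCP position; "tcp_rot": TCP orientation; "contact_force": force on the tool from outside, world axes, zero at the start; "ft_torque": the same for the moment, N m; "finger_gap": opening from 0.0 (shut) to 1.0 (fully open); "gripper_force": force on a finger pad.
Only numpy, scipy, OpenCV 4.12 (cv2) and the standard library are available. Lean on these libraries where they do the work, as an engineer would, in place of code of your own. Each camera call takes 0.05 s, during which the arm holds its last target. There are 200 camera calls.

TASK

A customer at the front of the stall asks for the pair of earrings on the large card: with the fingertips against one of the wooden dividers, gently push the revolving stand round, letting go and pushing again as needed, until that card faces square to the front edge of the table (the robot's side), and leave it at rest there. Then point the card out from above: hold the fingertips over its middle, no more than 5 cm above its top edge and without touching, for at least two seconds. Grip nothing, neither divider nor knob, and pick nothing up; do not touch or shift any of the four cards on the stand, and leave the other things on the table where they lie.

Things in the scene. Friction and masses are not known exactly. Their poses are not given: they have to be found in the camera images.
- carousel_foot: fixed round wooden foot of the revolving stand, 208 diameter, 24 high with its bearing. Origin: on the table top (z = 0) under the stand's axis; its axes are always the world's, so its -x points square to the table's front edge. It stands elsewhere on the table each time
- carousel_plate: the part that turns: round wooden board 300 diameter, 12 thick, its top 36 above the table, with four dividers making four bays and a post with a knob on the axis (42 across, top 170 above the table). Turns either way without end, stays where left; friction 0.06 N m. Origin: on the axis, 24 above the table; +z up. At yaw 0 the large card's bay faces the front edge (-x); starts 50+ degrees off
- divider (a point): outer end of one of four alike upright wooden dividers, at mid height; they stand at 45 (this one), 135, 225 and 315 degrees about +z in the plate's frame. Each is 6 thick, reaches from the post to 142 from the axis, and stands from the board to 111 above the table (outer top corner rounded, 20 radius). Under 1 N sideways near its outer end turns the stand
- card_large: the one large easel card with a pair of earrings, 70 wide x 80 tall x 28 deep, standing loose in its bay on the board, top edge 116 above the table. Its neighbours in the bays are clearly smaller. Origin: centre of its underside; its -x axis is its face, which looks outward from the stand, +z up
- card_small_a: plain easel card with a pair of earrings, 46 wide x 64 tall x 31 deep, standing loose in its bay. Origin: centre of its underside; its -x axis is its face, +z up. In the bay 90 degrees round from the large card (counter-clockwise seen from above)
- card_small_b: plain easel card with a pair of earrings, 46 wide x 64 tall x 31 deep, standing loose in its bay. Origin: centre of its underside; its -x axis is its face, +z up. In the far bay, across the post from the large card
- card_small_c: plain easel card with a pair of earrings, 46 wide x 64 tall x 31 deep, standing loose in its bay. Origin: centre of its underside; its -x axis is its face, +z up. In the bay 90 degrees round from the large card (clockwise seen from above)
- bay_large (a point): point on the plate's top where the large card stands, 75 mm from the axis, midway between two dividers; axes as the plate's
- bay_small_a (a point): point on the plate's top where the card card_small_a stands, 75 mm from the axis, midway between two dividers; axes as the plate's
- bay_small_b (a point): point on the plate's top where the card card_small_b stands, 75 mm from the axis, midway between two dividers; axes as the plate's
- bay_small_c (a point): point on the plate's top where the card card_small_c stands, 75 mm from the axis, midway between two dividers; axes as the plate's
- card_reader: black card reader with a keypad, 115 x 66 x 22, lying on the table right of the stand. Origin: centre of its underside
- rubber_stamp: wooden rubber stamp with a turned knob, 32 x 48 x 67, standing on the table left of the stand. Origin: centre of its underside
- tape_roll: roll of paper tape, 52 diameter x 18, lying flat on the table behind the stand to the left. Origin: centre of its underside
- marker: marker pen, 15 x 136 x 15, lying on the table in front to the right. Origin: centre of its underside

How it is judged:
On the way, in this order (a step that is already met when the one before it is completed fails the run):
1. the large card has been turned to face the front edge of the table, and the stand rests there untouched (x of card_large in the frame of carousel_foot below -0.05 m and y of card_large in the frame of carousel_foot between -0.018 and 0.018 m and angle between the x axis of card_large and the x axis of carousel_foot, either way round below 0.25 rad and angular speed of carousel_plate below 0.08 rad/s and contact force between each of the arm, the fingers and carousel_plate below 0.1 N), for 0.2 s.
2. the tool points at the large card from just above for two seconds, with the card still at the front (all of step 1 and horizontal distance between the grasp point and card_large below 0.035 m and z of the grasp point in the frame of card_large between 0.09 and 0.16 m), for 2 s.
At the end, for the whole second after the job is handed in: The large card faces the front edge of the table within 13 degrees, the stand is at rest, all four cards stand upright within 18 mm of their places; the tool point stayed 2 s within 35 mm sideways of the large card's middle, fingertips at most about 6 cm above its top edge (x of card_large in the frame of carousel_foot below -0.05 m and y of card_large in the frame of carousel_foot between -0.018 and 0.018 m and angle between the x axis of card_large and the x axis of carousel_foot, either way round below 0.25 rad and angular speed of carousel_plate below 0.08 rad/s and distance between card_large and bay_large below 0.018 m and angle between each of card_large, card_small_a, card_small_b, card_small_c's own z axis and vertical below 0.15 rad and distance between card_small_a and bay_small_a below 0.018 m and distance between card_small_b and bay_small_b below 0.018 m and distance between card_small_c and bay_small_c below 0.018 m); the robot touches nothing.
It fails at once if a card on the stand is touched (contact force between any of the fingers, the arm and card_large above 0.3 N or contact force between any of the fingers, the arm and card_small_a above 0.3 N or contact force between any of the fingers, the arm and card_small_b above 0.3 N or contact force between any of the fingers, the arm and card_small_c above 0.3 N).
It fails at once if the stand is gripped or pushed roughly (over 15 N) (contact force between the fingers and carousel_plate above 15 N).
It fails at once if a card slides out of its place, tips or is lifted (not (distance between card_large and bay_large below 0.018 m and angle between each of card_large, card_small_a, card_small_b, card_small_c's own z axis and vertical below 0.15 rad and distance between card_small_a and bay_small_a below 0.018 m and distance between card_small_b and bay_small_b below 0.018 m and distance between card_small_c and bay_small_c below 0.018 m)).
It fails at once if another thing on the table is moved or lifted (distance of any of card_reader, rubber_stamp, tape_roll, marker from where it was at the start of the episode above 0.02 m).
It also fails if it takes over 61 s, if anything falls off the work surface, if the arm or the gripper's body presses on something with over 40 N, if the wrist force passes 120 N, or if a joint passes its speed limit or range.

## Working session

There is one attempt and no reset: what is moved stays moved. The work goes in short steps, Python scripts to look and compute and a tool call to move; the robot and the scene stay as the last step left them, time stands still between calls to the robot, and variables do not carry over. Pictures are saved under pics/ and viewed, at most 10 in all, crops included, and the job is handed in when it is done.

Besides the shell and the picture viewer there is one more tool, called after "Call:" as name([rows], argument=value, ...), one row to a line, values as JSON. apply_moves: Moves the arm, as the interface text tells. Its arguments: {"type":"object","properties":{"moves":{"type":"array","items":{"type":"array","items":{"type":"number"}}}},"required":["moves"]}

```bash
mkdir -p pics
python3 - <<'E'
from rig import ctrl, optics
import cv2,numpy as np
for n in("top","scene"):
    cv2.imwrite(f"pics/{n}0.png",optics.read_camera(n)[:,:,::-1]); p=optics.camera_params(n); print(n,{k:np.round(v,3).tolist() if not isinstance(v,str) else v for k,v in p.items()})
print(ctrl.observe())
E
```

```text
top {'intrinsics': [[433.78, 0.0, 315.93], [0.0, 433.78, 200.984], [0.0, 0.0, 1.0]], 'eye': [0.418, 0.05, 1.21], 'attitude': [-2.134, 2.173, -0.13]}
scene {'intrinsics': [[492.574, 0.0, 321.993], [0.0, 492.574, 195.301], [0.0, 0.0, 1.0]], 'eye': [-0.165, 0.962, 0.675], 'attitude': [-0.773, 2.303, -1.383]}
{'time_s': 0.1, 'qpos': array([ 1.41251027,  0.50828882, -0.23751145,  1.50103855,  0.12568699,
        1.14891252, -0.15483801]), 'joint_vel': array([-0.00019963, -0.00283265,  0.00021861, -0.0023715 , -0.00133901,
        0.00118088,  0.00090889]), 'effort': array([-5.44375493e-03, -6.21833611e+01, -2.19513237e+00, -2.50199729e+01,
        1.24211336e-02,  7.76811037e-03, -4.90797333e-05]), 'eef_pos': array([ 0.1627718 , -0.60298894,  0.24919215]), 'tcp_rot': array([-3.11268795e+00, -4.12862281e-01,  3.83346271e-04]), 'contact_force': array([-0.51037654,  0.28515339, -0.77639567]), 'ft_torque': array([ 0.01823615, -0.01530684, -0.02281783]), 'gripper_force': 0.0, 'finger_gap': 1.001921437099688}
```

View pics/top0.png

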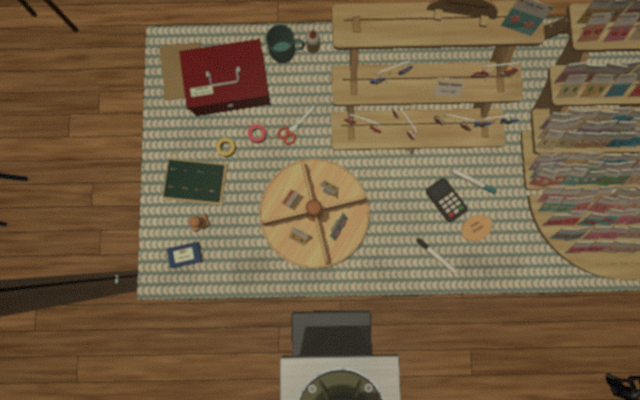

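View pics/scene0.png

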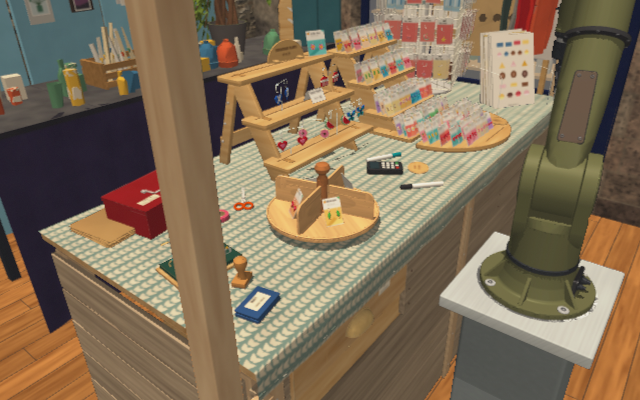

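The top view shows the stand around (315,213), with dividers ending near (307,165), (369,202), (325,262) and (263,222). The cards are near (291,199), (330,188), (339,224) and (301,236). I'll zoom in to find the large one and measure the plate.

```bash
cat > h.py <<'E'
from rig import ctrl, optics
import cv2,numpy as np
from scipy.spatial.transform import Rotation as R
def cam(n):
    p=optics.camera_params(n); a=np.array(p["attitude"],float)
    return np.array(p["intrinsics"]),np.array(p["eye"]),(R.from_rotvec(a).as_matrix() if a.size==3 else a)
def ray(n,uv,z):
    K,e,A=cam(n); d=A@np.linalg.inv(K)@np.array([*uv,1.]); return e+d*(z-e[2])/d[2]
def proj(n,P):
    K,e,A=cam(n); q=K@A.T@(np.array(P)-e); return q[:2]/q[2]
E
python3 - <<'E'
from h import *
t=cv2.imread("pics/top0.png"); s=cv2.imread("pics/scene0.png")
a=cv2.resize(t[145:285,245:385],(560,560),interpolation=cv2.INTER_CUBIC)
cv2.imwrite("pics/crop1.png",a)
hsv=cv2.cvtColor(t,cv2.COLOR_BGR2HSV); m=cv2.inRange(hsv,(8,80,120),(22,255,255)); 
roi=np.zeros_like(m); roi[150:280,250:385]=255; m&=roi
m=cv2.morphologyEx(m,cv2.MORPH_CLOSE,np.ones((9,9)))
c=max(cv2.findContours(m,0,1)[0],key=cv2.contourArea); e=cv2.fitEllipse(cv2.convexHull(c)); print(e)
C=ray("top",e[0],.036); print("C",C)
for d in((1,0),(0,1),(-1,0),(0,-1)):
    px=np.array(e[0])+np.array(d)*np.mean(e[1])/2; print(np.linalg.norm(ray("top",px,.036)-C))
print("knob pix",proj("top",[C[0],C[1],.16]))
for u in((307,165),(369,202),(325,262),(263,222)):
    v=ray("top",u,.09)-C; print("div",np.hypot(v[0],v[1]),np.degrees(np.arctan2(v[1],v[0])))
for u in((291,199),(330,188),(339,224),(301,236)):
    v=ray("top",u,.08)-C; print("card",np.hypot(v[0],v[1]),np.degrees(np.arctan2(v[1],v[0])))
for nme,u in(("reader",(447,200)),("stamp",(198,223)),("marker",(437,257)),("navy",(185,254))): print(nme,ray("top",u,.01))
E
```

```text
((314.0578308105469, 213.0709991455078), (110.37769317626953, 110.81600952148438), 116.32383728027344)
C [0.53405823 0.06048214 0.036     ]
0.1502102502852707
0.1486080456726555
0.1504693186240212
0.15347666001435434
knob pix [313.49710772 208.06948644]
div 0.12303698873082282 7.417775799931634
div 0.14533108865772612 -81.71271053897321
div 0.1340919478278383 -168.6796408867111
div 0.13461920588065385 101.19144456629184
card 0.06852735366791661 60.34418181350144
card 0.07514396195960166 -35.42320702042142
card 0.07338107884354994 -117.7442125916063
card 0.07237890569003831 151.4784419372618
reader [ 0.56638082 -0.30991708  0.01      ]
stamp [0.51485854 0.38330912 0.01      ]
marker [ 0.40963459 -0.27383762  0.01      ]
navy [0.43004109 0.4177212  0.01      ]
```

View pics/crop1.png

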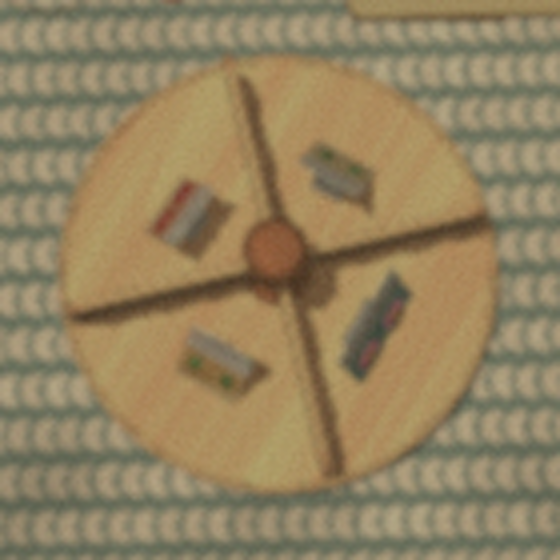

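The large card is the teal one at crop (375,325), about 28 px long, or 71 mm. It sits near -122°, with dividers near 10, 101, -170 and -80°, so the stand needs about -55° (clockwise). I'll push the divider at -80° from the +x side and carry it towards the robot. First I move over that bay with the fingers shut.

Call:
apply_moves([
  [23,30,0,0,0,0,1],
  [23,30,0,0,0,0,1],
  [23,30,0,0,0,0,1],
  [23,30,0,0,0,0,1],
  [23,30,0,0,0,0,1],
  [23,30,0,0,0,0,1],
  [23,30,0,0,0,0,1],
  [23,30,0,0,0,0,1],
  [23,30,0,0,0,0,1],
  [23,30,0,0,0,0,1],
])

```text
time_s: 0.93
eef_pos: [0.3935, -0.3017, 0.2498]
tcp_rot: [-3.114, -0.413, 0.001]
contact_force: [0.7, -0.6, 0.5]
finger_gap: -0.001
gripper_force: 0.0
```

Call:
apply_moves([
  [23,30,0,0,0,0,1],
  [23,30,0,0,0,0,1],
  [23,30,0,0,0,0,1],
  [23,30,0,0,0,0,1],
  [23,30,0,0,0,0,1],
  [23,30,0,0,0,-0.05,1],
  [23,30,0,0,0,-0.04,1],
  [0,0,0,0,0,0,1],
  [0,0,0,0,0,0,1],
])

```text
time_s: 1.68
eef_pos: [0.5547, -0.0904, 0.2494]
tcp_rot: [-3.128, -0.281, 0.001]
contact_force: [-0.4, -0.4, 0.4]
finger_gap: 0.001
gripper_force: 0.0
```

Call:
apply_moves([
  [15,15,0,0,0,0,1],
  [15,15,0,0,0,0,1],
  [0,0,0,0,0,0,1],
  [0,0,0,0,0,0,1],
])

```text
time_s: 2.02
eef_pos: [0.5836, -0.0639, 0.2495]
tcp_rot: [3.13, 0.273, -0.002]
contact_force: [-0.2, -0.6, -0.4]
finger_gap: -0.003
gripper_force: 0.0
```

Run:
```python
from h import *
o=ctrl.observe(); I=optics.read_camera("wrist"); p=optics.camera_params("wrist"); print({k:np.round(v,3).tolist() for k,v in p.items()})
np.save("w1.npy",I); print(o["eef_pos"],o["tcp_rot"])
cv2.imwrite("pics/w1.png",I[:,:,::-1])
t=optics.read_camera("top"); cv2.imwrite("pics/top1.png",t[:,:,::-1])
```

```text
{'intrinsics': [[323.81, 0.0, 321.995], [0.0, 323.81, 199.803], [0.0, 0.0, 1.0]], 'mount': [[-0.0, -0.964, -0.265, 0.068], [1.0, -0.001, 0.001, 0.001], [-0.001, -0.265, 0.964, -0.125], [0.0, 0.0, 0.0, 1.0]]}
[ 0.5836002  -0.06391079  0.24950465] [ 3.12962201e+00  2.73257566e-01 -1.70067973e-03]
```

View pics/w1.png

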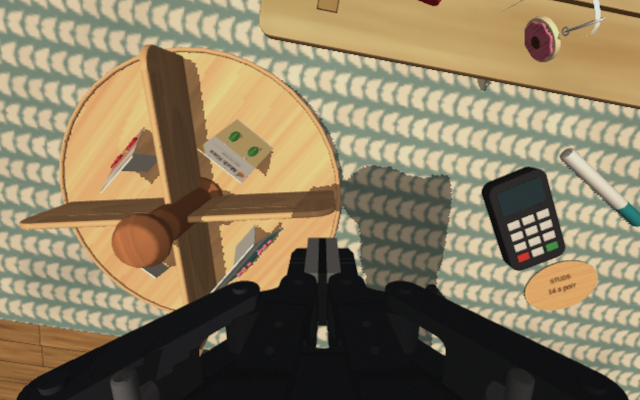

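The wrist view shows the divider to push running from the post to (338,200), with its top edge along y≈213-220. The small card beyond it is near (240,150), and the fingertips are near (320,245). I'll cast these points.

```bash
cat >> h.py <<'E'
def wray(o,uv,z):
    p=optics.camera_params("wrist"); M=np.array(p["mount"]); A=R.from_rotvec(o["tcp_rot"]).as_matrix()
    e=np.array(o["eef_pos"])+A@M[:3,3]; d=A@M[:3,:3]@np.linalg.inv(p["intrinsics"])@np.array([*uv,1.]); return e+d*(z-e[2])/d[2]
E
python3 - <<'E'
from h import *
o=ctrl.observe(); I=np.load("w1.npy")
m=cv2.inRange(cv2.cvtColor(I,cv2.COLOR_RGB2HSV),(5,70,60),(25,255,255))
# plate rim points picked on the picture -> circle at z=.036
P=np.array([wray(o,u,.036)[:2] for u in((64,170),(85,108),(130,64),(200,46),(270,70),(320,125),(340,190))])
A=np.c_[2*P,np.ones(len(P))]; s=np.linalg.lstsq(A,(P**2).sum(1),rcond=None)[0]; C=s[:2]; print("C",C,"r",np.sqrt(s[2]+C@C))
print("knob",wray(o,(141,243),.155))
for u,z in(((338,200),.06),((320,214),.111),((215,221),.111),((30,224),.111),((150,50),.111)):
    q=wray(o,u,z)[:2]; v=q-C; print(u,q,np.hypot(*v),np.degrees(np.arctan2(v[1],v[0])))
for u in((205,150),(270,155),(240,185)): print("card",wray(o,u,.1))
E
```

```text
C [0.54127091 0.05455076] r 0.14622636433312955
knob [0.53573835 0.05922552 0.155     ]
(338, 200) [ 0.56709637 -0.08578079] 0.14268811375773302 -79.57243282781255
(320, 214) [ 0.56573795 -0.06781674] 0.12478958173681949 -78.69297826510586
(215, 221) [0.54416634 0.01996434] 0.03470740029417754 -85.2145964188828
(30, 224) [0.51438407 0.17638884] 0.12476946869783867 102.44440116607916
(150, 50) [0.67097837 0.07917295] 0.1320237784286818 10.748493384213138
card [0.60153682 0.03668918 0.1       ]
card [ 0.60669961 -0.01779984  0.1       ]
card [0.57644332 0.00448983 0.1       ]
```

Call:
apply_moves([
  [8,-5,0,0,0,0,1],
  [0,0,-25,0,0,0,1],
  [0,0,-25,0,0,0,1],
  [0,0,-25,0,0,0,1],
  [0,0,-25,0,0,0,1],
  [0,0,-25,0,0,0,1],
  [0,0,-20,0,0,0,1],
  [0,0,-18,0,0,0,1],
  [0,0,0,0,0,0,1],
  [0,0,0,0,0,0,1],
])

```text
time_s: 2.95
eef_pos: [0.5915, -0.0696, 0.0865]
tcp_rot: [3.13, 0.271, -0.003]
contact_force: [0.4, 0.2, 0.2]
finger_gap: -0.003
gripper_force: 0.0
```

Call:
apply_moves([
  [-4,1,0,0,0,0,1],
  [-4,1,0,0,0,0,1],
  [-3,1,0,0,0,0,1],
  [-3,1,0,0,0,0,1],
  [-3,0,0,0,0,0,1],
  [-4,-1,0,0,0,-0.03,1],
  [-5,-1,0,0,0,-0.04,1],
  [-5.5,-1,0,0,0,-0.044,1],
  [-5.5,-1,0,0,0,-0.044,1],
])

```text
time_s: 3.7
eef_pos: [0.5551, -0.0683, 0.0877]
tcp_rot: [-3.141, -0.019, -0.003]
contact_force: [1.0, 0.1, 5.1]
finger_gap: 0.005
gripper_force: 0.0
```

Run:
```python
from h import *
o=ctrl.observe(); print(np.round(o["qpos"],2),o["eef_pos"],o["contact_force"])
t=optics.read_camera("scene"); cv2.imwrite("pics/s1.png",cv2.resize(t[130:270,230:430,::-1],None,fx=3,fy=3))
```

```text
[ 0.26  0.59 -0.28  1.88  0.24  0.7  -1.72] [ 0.55513563 -0.06834832  0.0877206 ] [0.99922936 0.06978887 5.08668092]
```

View pics/s1.png

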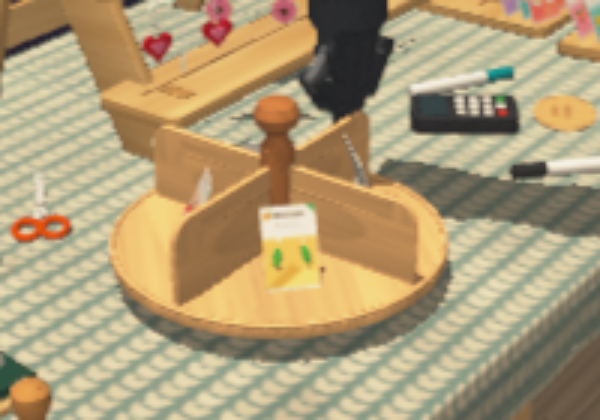

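The stand is turning, but 5 N of upward force suggests part of the gripper is riding on the divider's top. I'll back off slightly and raise.

Call:
apply_moves([
  [5,1,2,0,0,0,1],
  [0,0,6,0,0,0,1],
  [0,0,8,0,0,0,1],
  [0,0,0,0,0,0,1],
  [0,0,0,0,0,0,1],
])

```text
time_s: 4.17
eef_pos: [0.5604, -0.0674, 0.1036]
tcp_rot: [3.141, 0.025, 0.002]
contact_force: [0.3, 1.1, 0.5]
finger_gap: -0.0
gripper_force: 0.0
```

Run:
```python
from h import *
o=ctrl.observe(); I=optics.read_camera("wrist"); print(o["eef_pos"],o["tcp_rot"],o["contact_force"],o["ft_torque"])
np.save("w2.npy",I); cv2.imwrite("pics/w2.png",I[:,:,::-1])
```

```text
[ 0.56039192 -0.06740532  0.10359708] [3.14143726e+00 2.48675254e-02 1.93326108e-03] [0.26793936 1.1019114  0.47146203] [-0.00182191  0.02246751  0.00484035]
```

View pics/w2.png

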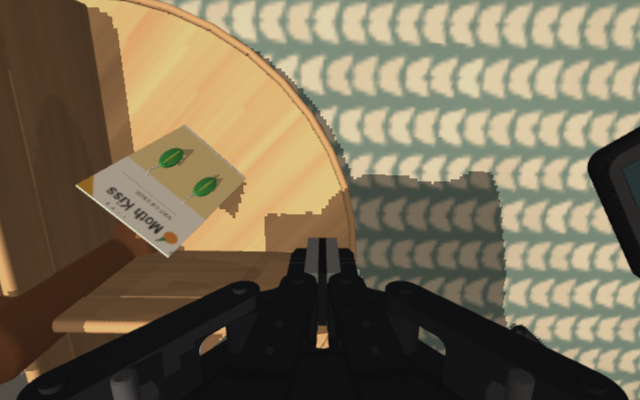

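The linkage bars spread wide above the fingers, which explains the upward force. The force is now gone and the tool is parallel to the divider, so I continue pushing at this height.

Call:
apply_moves([
  [-3,-1,0,0,0,0,1],
  [-3,-1,0,0,0,0,1],
  [-4,0,0,0,0,-0.03,1],
  [-5.5,0,0,0,0,-0.044,1],
  [-5.5,0,0,0,0,-0.044,1],
  [-5.5,0.5,0,0,0,-0.044,1],
  [-5.5,0.5,0,0,0,-0.044,1],
])

```text
time_s: 4.8
eef_pos: [0.5273, -0.0686, 0.1029]
tcp_rot: [3.127, -0.305, -0.0]
contact_force: [0.7, -0.6, 0.4]
finger_gap: 0.005
gripper_force: 0.3
```

Call:
apply_moves([
  [-5.6,0.8,0,0,0,-0.044,1],
  [-5.6,0.8,0,0,0,-0.044,1],
  [-5.6,0.8,0,0,0,-0.044,1],
  [-5.4,1.6,0,0,0,-0.044,1],
  [-5.4,1.6,0,0,0,-0.044,1],
  [-5.4,1.6,0,0,0,-0.044,1],
  [-5,2.2,0,0,0,-0.044,1],
  [-4,2,0,0,0,-0.035,1],
  [-3,1.5,0,0,0,-0.025,1],
  [-2,1,0,0,0,-0.02,1],
  [0,0,0,0,0,0,1],
])

```text
time_s: 5.72
eef_pos: [0.4804, -0.0543, 0.103]
tcp_rot: [3.011, -0.897, -0.001]
contact_force: [0.5, 0.5, 0.4]
finger_gap: -0.002
gripper_force: 0.0
```

Run:
```python
from h import *
o=ctrl.observe(); I=optics.read_camera("scene"); print(o["eef_pos"],o["tcp_rot"],np.round(o["qpos"],2))
t=optics.read_camera("top")
a=cv2.resize(t[145:285,245:385,::-1],None,fx=3,fy=3,interpolation=2); b=cv2.resize(I[130:270,230:410,::-1],None,fx=3,fy=3)[:, :540]
b=cv2.resize(b,(376,420*376//540)); c=np.zeros((420,796,3),np.uint8); c[:,:420]=a; c[:b.shape[0],420:]=b
cv2.imwrite("pics/m1.png",c)
v=o["eef_pos"][:2]-[.537,.059]; print(np.hypot(*v),np.degrees(np.arctan2(v[1],v[0]))-6.2)
```

```text
[ 0.48036648 -0.05425981  0.10298052] [ 3.01056893e+00 -8.97475684e-01 -6.72581006e-04] [ 0.14  0.48 -0.11  2.06  0.09  0.61 -2.18]
0.1266299343819241 -122.76651313252331
```

View pics/m1.png

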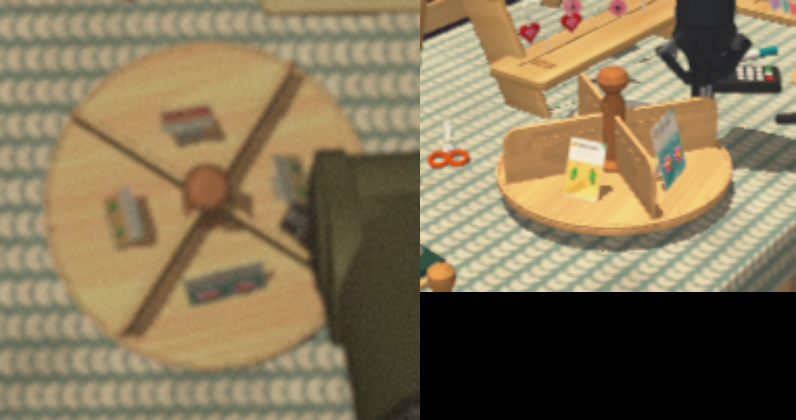

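The large card now shows near crop (228,284), a bit clockwise-short of the front. Dividers end near (72,118), (295,65) and (130,335). I'll compute the remaining angle.

Run:
```python
from h import *
f=lambda u,z:ray("top",(u[0]/3+245,u[1]/3+145),z)[:2]
def ang(a,b): v=f(b,.111)-f(a,.111); return np.degrees(np.arctan2(v[1],v[0]))
print("div A",ang((72,118),(305,260)),"div B",ang((295,65),(130,335)))
c=f((228,284),.1); print("card",c-[.537,.059],"edge dir",ang((187,293),(268,272)))
```

```text
div A -122.51469062790338 div B 147.67117278752588
card [-0.07771227 -0.01564929] edge dir -76.54026565885465
```

Call:
apply_moves([
  [-3,1.7,0,0,0,-0.027,1],
  [-3,1.7,0,0,0,-0.027,1],
  [-3,1.7,0,0,0,-0.027,1],
  [-3,1.7,0,0,0,-0.027,1],
  [-2.5,1.8,0,0,0,-0.022,1],
  [-2.5,1.8,0,0,0,-0.022,1],
  [-2.5,1.8,0,0,0,-0.022,1],
  [-2,1.4,0,0,0,-0.022,1],
  [-1.5,1.1,0,0,0,-0.02,1],
  [0,0,0,0,0,0,1],
  [0,0,0,0,0,0,1],
])

```text
time_s: 6.73
eef_pos: [0.4579, -0.0396, 0.103]
tcp_rot: [2.897, -1.215, -0.0]
contact_force: [0.8, -0.6, -0.7]
finger_gap: -0.001
gripper_force: 0.0
```

Call:
apply_moves([
  [2,-2,0,0,0,0,1],
  [4,-4,0,0,0,0,1],
  [5,-5,0,0,0,0,1],
  [0,0,20,0,0,0,1],
  [0,0,25,0,0,0,1],
  [0,0,25,0,0,0,1],
  [0,0,20,0,0,0,1],
  [0,0,0,0,0,0,1],
  [0,0,0,0,0,0,1],
])

```text
time_s: 7.48
eef_pos: [0.47, -0.0515, 0.1939]
tcp_rot: [-2.896, 1.216, -0.004]
contact_force: [-0.5, -0.2, -1.2]
finger_gap: -0.001
gripper_force: 0.0
```

Run:
```python
from h import *
o=ctrl.observe(); print(o["eef_pos"],o["tcp_rot"],np.round(o["qpos"],2))
t=optics.read_camera("top")
I=optics.read_camera("wrist"); a=cv2.resize(t[145:285,245:385,::-1],None,fx=3,fy=3,interpolation=2); c=np.zeros((420,796,3),np.uint8); c[:,:420]=a; b=cv2.resize(I[:,:,::-1],(376,235)); c[:235,420:]=b
cv2.imwrite("pics/m2.png",c)
```

```text
[ 0.4700025  -0.05145299  0.19388638] [-2.89591002  1.21577599 -0.00434077] [ 0.1   0.33 -0.06  1.97  0.02  0.83 -2.34]
```

View pics/m2.png

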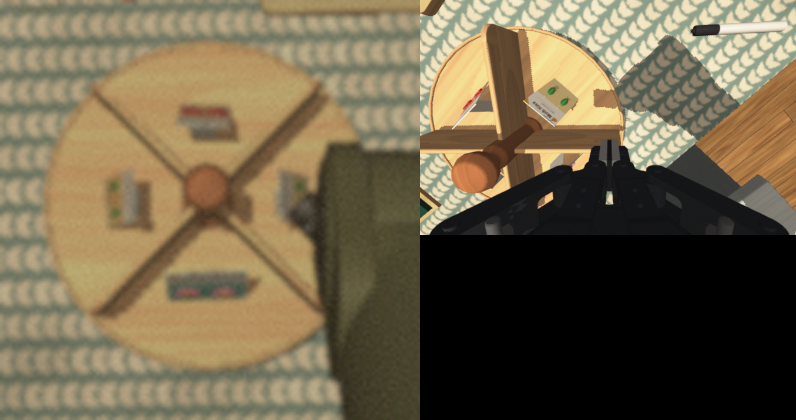

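The large card now lies square across the front bay at crop (208,287). Dividers run along (95,90)-(322,312) and (322,85)-(100,315). I'll check the angle and the card's position.

Run:
```python
from h import *
f=lambda u,z:ray("top",(u[0]/3+245,u[1]/3+145),z)[:2]
def ang(a,b): v=f(b,.111)-f(a,.111); return np.degrees(np.arctan2(v[1],v[0]))
print("div A",ang((95,90),(320,310)),"div B",ang((322,85),(100,315)))
c=f((207,285),.1); print("card",c,c-[.537,.059],"edge dir",ang((168,280),(247,277)))
```

```text
div A -135.5128163338339 div B 135.12553637577906
card [0.45876065 0.06121542] [-0.07823935  0.00221542] edge dir -88.86030404489995
```

The stand is square to within about 0.5° and at rest. Next I move over the card and hold with the tips about 30 mm above its top edge.

Call:
apply_moves([
  [-1,12,0,0,0,0,1],
  [-1,20,0,0,0,0,1],
  [-2,25,0,0,0,0,1],
  [-2,25,0,0,0,0,1],
  [-1,20,0,0,0,0,1],
  [-1,10,0,0,0,0,1],
  [0,0,-10,0,0,0,1],
  [0,0,-10,0,0,0,1],
  [0,0,-9,0,0,0,1],
  [0,0,0,0,0,0,1],
  [0,0,0,0,0,0,1],
])

```text
time_s: 8.5
eef_pos: [0.4605, 0.0606, 0.1632]
tcp_rot: [2.896, -1.216, -0.003]
contact_force: [-0.7, 0.3, -0.0]
finger_gap: -0.002
gripper_force: 0.0
```

Call:
apply_moves([
  [0,0,0,0,0,0,1],
  [0,0,0,0,0,0,1],
  [0,0,0,0,0,0,1],
  [0,0,0,0,0,0,1],
  [0,0,0,0,0,0,1],
  [0,0,0,0,0,0,1],
  [0,0,0,0,0,0,1],
  [0,0,0,0,0,0,1],
  [0,0,0,0,0,0,1],
  [0,0,0,0,0,0,1],
  [0,0,0,0,0,0,1],
  [0,0,0,0,0,0,1],
])

```text
time_s: 9.5
eef_pos: [0.4609, 0.0612, 0.164]
tcp_rot: [-2.897, 1.215, -0.0]
contact_force: [-0.0, -0.1, -0.1]
finger_gap: 0.001
gripper_force: 0.0
```

Call:
apply_moves([
  [0,0,0,0,0,0,1],
  [0,0,0,0,0,0,1],
  [0,0,0,0,0,0,1],
  [0,0,0,0,0,0,1],
  [0,0,0,0,0,0,1],
  [0,0,0,0,0,0,1],
  [0,0,0,0,0,0,1],
  [0,0,0,0,0,0,1],
  [0,0,0,0,0,0,1],
  [0,0,0,0,0,0,1],
  [0,0,0,0,0,0,1],
  [0,0,0,0,0,0,1],
])

```text
time_s: 10.5
eef_pos: [0.4609, 0.0612, 0.164]
tcp_rot: [-2.897, 1.215, -0.0]
contact_force: [-0.4, -0.0, -0.5]
finger_gap: 0.003
gripper_force: 0.0
```

Run:
```python
from h import *
o=ctrl.observe(); print(o["eef_pos"])
I=optics.read_camera("scene"); cv2.imwrite("pics/s3.png",cv2.resize(I[120:260,240:420,::-1],None,fx=4,fy=4))
```

```text
[0.46092861 0.0612087  0.16397781]
```

View pics/s3.png

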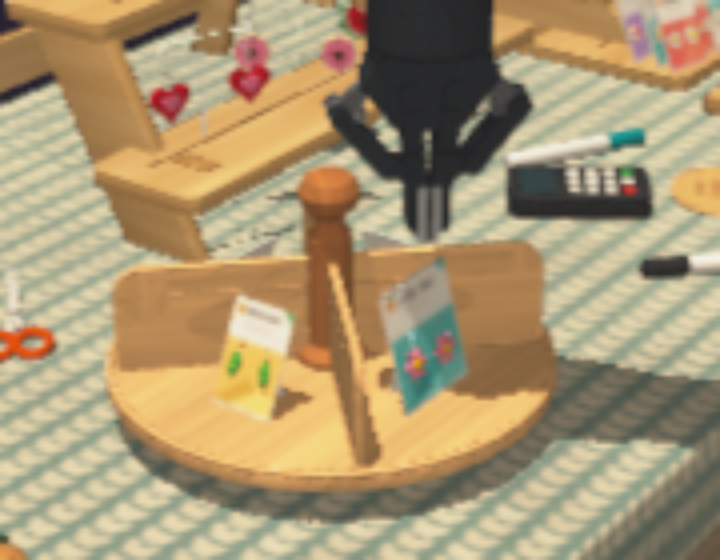

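The fingertips at crop (425,235) hover just above the upright large card's top edge at (440,265), touching nothing. A few more hold rows, then I hand the job in.

Call:
apply_moves([
  [0,0,0,0,0,0,1],
  [0,0,0,0,0,0,1],
  [0,0,0,0,0,0,1],
  [0,0,0,0,0,0,1],
  [0,0,0,0,0,0,1],
  [0,0,0,0,0,0,1],
  [0,0,0,0,0,0,1],
  [0,0,0,0,0,0,1],
])

```text
time_s: 11.22
eef_pos: [0.4609, 0.0612, 0.164]
tcp_rot: [-2.897, 1.215, -0.0]
contact_force: [0.5, -0.6, -0.3]
finger_gap: -0.001
gripper_force: 0.0
```

```bash
python3 -c "
from rig import ctrl
print(ctrl.finish_job())"
```

```text
the job is handed in; nothing more can be done
None
```

The large card faces the front edge to within about 1° by the top camera, and the fingertips held about 3 cm above it for over 2.5 s without touching; the job is handed in at 11 s, but no verdict was returned.

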